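# Find the cartridge with the loose core

### The arm

A 6-joint arm with a two-finger parallel gripper is mounted at the origin on a cart in front of the work surface, level with it; the furniture and walls round the work are solid. World frame = base frame: x ahead of the robot, y to its left, z up, the work surface at z = 0. Lengths are in m, angles in rad, forces in N, time in s.
With the tool pointing down it reaches from about 0.425 to 0.95 m from the base axis. Payload 3.5 kg.
Tool frame: the origin (TCP) lies at the very end of the fingers, on their centre line; the grasp point (between the pads) lies 19 mm behind it; z points along the fingers, y is the direction in which the jaws open and shut (so a half turn about z gives the same grasp; the last joint's range is limited). The gripper opens to 85 mm and grips with 20 to 120 N. Pads are 22 mm wide; open, the fingers measure 114 mm over their backs; the gripper's body (76 mm by 85 mm) begins 54 mm behind the grasp point. The pads swing forward as they close: fully open they stand 13 mm farther back than shut.
Start: joints at [-1.277, 0.286, 1.577, -0, 1.279, -0.15], TCP at [0.29, -0.61, 0.231] pointing down, gripper open.
Joint ranges: [-2.77, 2.77], [-0.9, 2.22], [0.21, 2.48], [-1.53, 4.67], [0.24, 2.81], [-2.84, 2.84]. Speed limits (rad/s): [2.79, 2.79, 3.14, 3.14, 3.14, 3.14].

### API

Orientations are given as a unit quaternion [x, y, z, w].
In Python, from plant import ctrl, imaging gives the robot as it stands.
- The arm moves only by the shell command python3 -m creep 'ROWS' [OPENING] [FORCE]. ROWS is JSON, one flat list of numbers, 4 for each row, row after row: the shift along the tool's x, y, z in units of 25 mm (1.0 is 25 mm), then the turn about the tool's z in units of 5 degrees (1.0 is 5 degrees). A call has 1 to 20 rows; each row is the pose to reach, as a shift and turn from the pose commanded when the call began, along the tool's axes at that moment; what a row does not reach only later rows make up. A row lasts 1/12 s, in which the tool goes at most 41.7 mm and 7.16 degrees, less where a joint would pass 70% of its speed; a pose out of reach is approached as far as the arm can. A call with a gripper value outside its range is refused whole. OPENING is the closure in counts, from 0 (fully open) to 255 (shut), set as the call begins (- or left out, the last holds). The fingers move at their own pace and stop on an object; FORCE is the grip in N (left out, the last holds). Time passes only in rows, so rows that repeat a pose let the fingers close. It gives the time, the measured TCP pose, the force and the opening at its end, in the units of the state.
- ctrl.get_state(): the state, without advancing time (a new reading comes with each control period).
- imaging.read_camera(name): name is "scene" or "top"; returns the picture (384x512x3 uint8, red, green, blue); there is no depth.
- imaging.camera_info(name): a dict with "intrinsics" (3x3 intrinsics, pixels), "origin" and "attitude" of the camera in the world. Camera axes: x right, y down, z forward; pixel columns grow to the right and rows downward; lengths in m; the calibration is good to about 2 mm. A picture is of the moment at which its call begins. camera_info takes no time and is no camera call.
- ctrl.sign_off(): hands the job in, once; it reports no verdict.
Trained networks look in the newest picture that a camera, given by its name, has taken for a name from the list of things; names that differ only in an ending like _2 or _b are one class to them, and where a whole thing is asked for, a point or a joint stands for the part that bears it (a point fixed in the world has none). Each returns a list of dicts, best first, with "p" (0 to 1); they miss things now and then, are a little off and sometimes report something else, mostly with a low value. They report only what shows in the picture. A call takes as long as a camera call. They do not tell look-alikes from the thing itself.
- imaging.silhouettes(camera, name): "mask" (384x512 bool, what is visible of it) and "uv" ([column, row] in pixels, amid what is visible of it).
The state is a dict: "time": time; "qpos": joint angles; "dq": joint speeds; "joint_efforts": joint torques, N m; "eef_pos": TCP position; "tcp_rot": TCP orientation; "contact_force": force on the tool from outside, world axes, zero at the start; "wrist_torque": the same for the moment, N m; "opening": opening from 0.0 (shut) to 1.0 (fully open).
Only numpy, scipy, OpenCV 4.12 (cv2) and the standard library are available. Lean on these libraries where they do the work, as an engineer would, in place of code of your own. Each camera call takes 0.05 s, during which the arm holds its last target.

### The job

One of the two sealed kiln cartridges has a core that has come loose inside. Lift them off the table one at a time and tilt them lengthwise, one end well down, until you have found the one whose blue core slides to the end; lay that one flat in the red tray and leave the sound one lying flat on the table outside the tray. Set them down rather than dropping them.

Things in the scene. Friction and masses are not known exactly. Their poses are not given: they have to be found in the camera images.
- cartridge_1_center (a point): sealed cartridge, alike in both, 120 mm long with 3 mm brass bosses on its ends: clear middle 34 mm wide and high, 80 mm long, with a 34 mm blue core inside; aluminium end caps 38 x 38 x 20 mm. About 0.25 kg. Lies on its caps. This point is its centre, 19 mm above its underside; x along its length, roughly away from the robot, z up. Grip across the clear middle
- cartridge_2_center (a point): sealed cartridge, alike in both, 120 mm long with 3 mm brass bosses on its ends: clear middle 34 mm wide and high, 80 mm long, with a 34 mm blue core inside; aluminium end caps 38 x 38 x 20 mm. About 0.25 kg. Lies on its caps. This point is its centre, 19 mm above its underside; x along its length, roughly away from the robot, z up. Grip across the clear middle
- core_1 (a joint): place of the core in cartridge_1 along its x, m: 0 middle, +-0.020 the ends. Starts within 3 mm of 0. The core of just one cartridge is loose: it stays put while level and moved smoothly, slides to the lower end within 1 s when tilted 25 to 40 degrees (starts to slip at about 15), and stays there when levelled. The other core is bonded and never moves
- core_2 (a joint): place of the core in cartridge_2 along its x, m: 0 middle, +-0.020 the ends. Starts within 3 mm of 0. The core of just one cartridge is loose: it stays put while level and moved smoothly, slides to the lower end within 1 s when tilted 25 to 40 degrees (starts to slip at about 15), and stays there when levelled. The other core is bonded and never moves
- tray: low red open tray, fixed to the table, 200 mm along its x by 180 mm along its y (outside), 22 mm high, walls and floor 5 mm thick. Origin at the centre of its underside, on the table; x roughly away from the robot, z up
Not all that is in view belongs to the job. What is shaped like the part that bears cartridge_1_center but turquoise is not meant. Leave any orange look-alike of the part that bears cartridge_2_center alone.

How it is judged:
On the way:
1. a cartridge has been lifted and tilted lengthwise (more than 15 degrees) and its core has slid (more than 10 mm from the middle) (((height (world z) of cartridge_1_center above 0.04 m and (angle between cartridge_1_center's own x axis and vertical below 1.31 rad or angle between cartridge_1_center's own x axis and vertical above 1.832 rad) and (value of joint core_1 above 0.01 m or value of joint core_1 below -0.01 m)) or (height (world z) of cartridge_2_center above 0.04 m and (angle between cartridge_2_center's own x axis and vertical below 1.31 rad or angle between cartridge_2_center's own x axis and vertical above 1.832 rad) and (value of joint core_2 above 0.01 m or value of joint core_2 below -0.01 m)))), for 0.1 s.
At the end, for the whole second after the job is handed in: The cartridge whose core has slid (still over 6 mm off the middle) lies in the tray, level within 10 degrees, its centre within 55 mm (tray x) and 80 mm (tray y) of the tray's; the other lies on the table, level within 10 degrees, over 100 mm from the tray's centre; both at rest ((((value of joint core_1 above 0.006 m or value of joint core_1 below -0.006 m) and x of cartridge_1_center in the frame of tray between -0.055 and 0.055 m and y of cartridge_1_center in the frame of tray between -0.08 and 0.08 m and height (world z) of cartridge_1_center between 0.015 and 0.033 m and angle between cartridge_1_center's own x axis and vertical between 1.396 and 1.745 rad and height (world z) of cartridge_2_center between 0.012 and 0.0225 m and horizontal distance between cartridge_2_center and tray above 0.1 m and angle between cartridge_2_center's own x axis and vertical between 1.396 and 1.745 rad and linear speed of each of cartridge_1, cartridge_2 below 0.03 m/s) or ((value of joint core_2 above 0.006 m or value of joint core_2 below -0.006 m) and x of cartridge_2_center in the frame of tray between -0.055 and 0.055 m and y of cartridge_2_center in the frame of tray between -0.08 and 0.08 m and height (world z) of cartridge_2_center between 0.015 and 0.033 m and angle between cartridge_2_center's own x axis and vertical between 1.396 and 1.745 rad and height (world z) of cartridge_1_center between 0.012 and 0.0225 m and horizontal distance between cartridge_1_center and tray above 0.1 m and angle between cartridge_1_center's own x axis and vertical between 1.396 and 1.745 rad and linear speed of each of cartridge_2, cartridge_1 below 0.03 m/s))); the robot touches nothing.
It fails at once if cartridge 1 dropped: out of the fingers with its centre more than 60 mm above the table (height (world z) of cartridge_1_center above 0.06 m and contact force between the fingers and cartridge_1 below 0.01 N).
It fails at once if cartridge 2 dropped: out of the fingers with its centre more than 60 mm above the table (height (world z) of cartridge_2_center above 0.06 m and contact force between the fingers and cartridge_2 below 0.01 N).
It also fails if it takes over 72 s, if anything falls off the work surface, if the arm or the gripper's body presses on something with over 40 N, if the wrist force passes 120 N, or if a joint passes its speed limit or range.

## Working session

There is one attempt and no reset: what is moved stays moved. The work goes in short steps, Python scripts to look and compute and a shell command to move; the robot and the scene stay as the last step left them, time stands still between calls to the robot, and variables do not carry over. Pictures are saved under pics/ and viewed, and the job is handed in when it is done.

```bash
ls; mkdir -p pics; python3 - <<'E'
from plant import ctrl, imaging
import cv2
print(ctrl.get_state())
for n in("scene","top"):
    im=imaging.read_camera(n); cv2.imwrite(f"pics/{n}0.png",im[:,:,::-1]); print(n,imaging.camera_info(n))
E
```

```text
pics
{'time': 0.0, 'qpos': array([-1.27698930e+00,  2.87177561e-01,  1.57822972e+00,  2.04165434e-05,
        1.27859482e+00, -1.49971249e-01]), 'dq': array([ 0.00111665,  0.00029586, -0.0005509 ,  0.0005591 , -0.00188658,
        0.00038063]), 'joint_efforts': array([-1.87632133e-03, -4.05983162e+01, -2.92629540e+01, -3.29658287e-04,
        5.74612641e-03,  7.23708752e-06]), 'eef_pos': array([ 0.28966471, -0.60893752,  0.22991071]), 'tcp_rot': array([ 9.75483384e-01,  2.20069799e-01, -7.68195374e-05, -1.20230854e-03]), 'contact_force': array([ 0.25341113,  0.04834842, -0.78641386]), 'wrist_torque': array([ 0.02098607, -0.01255243,  0.00536311]), 'opening': 1.0026358139295055}
scene {'intrinsics': array([[444.31129878,   0.        , 256.97573375],
       [  0.        , 444.31129878, 187.86435871],
       [  0.        ,   0.        ,   1.        ]]), 'origin': array([-0.33893997,  0.52210668,  0.76146314]), 'attitude': array([-0.40946965,  0.79165529, -0.4015555 ,  0.21064115])}
top {'intrinsics': array([[406.4668163 ,   0.        , 254.43877428],
       [  0.        , 406.4668163 , 189.71245447],
       [  0.        ,   0.        ,   1.        ]]), 'origin': array([ 0.40661594, -0.06192338,  1.09001729]), 'attitude': array([ 0.71682133, -0.69598243,  0.0320954 , -0.02730426])}
```

View pics/scene0.png

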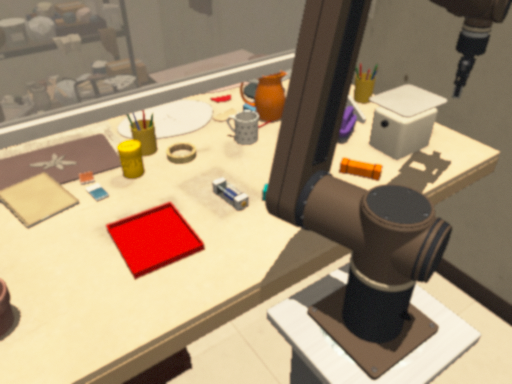

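View pics/top0.png

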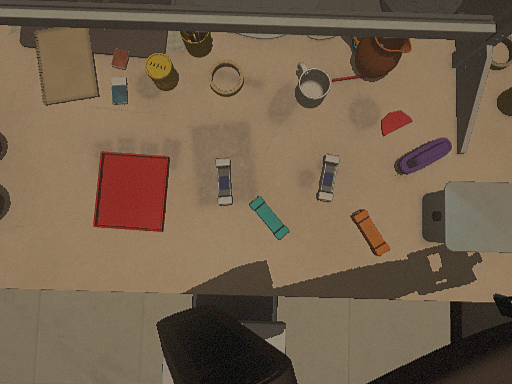

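```bash
cat > h.py <<'E'
from plant import ctrl, imaging
import cv2, numpy as np
from scipy.spatial.transform import Rotation as R
def ray(cam,uv):
    c=imaging.camera_info(cam); K=c["intrinsics"]
    d=np.linalg.inv(K)@np.array([uv[0],uv[1],1.]); return np.array(c["origin"]),R.from_quat(c["attitude"]).as_matrix()@d
def up(cam,uv,z):
    o,d=ray(cam,uv); return o+d*(z-o[2])/d[2]
def proj(cam,p):
    c=imaging.camera_info(cam); q=R.from_quat(c["attitude"]).as_matrix().T@(np.array(p)-c["origin"]); q=c["intrinsics"]@q; return q[:2]/q[2]
def rect(mask,cam,z):
    pts=np.argwhere(mask)[:,::-1].astype(float)
    W=np.array([up(cam,p,z)[:2] for p in pts]).astype(np.float32)
    return cv2.minAreaRect(W*1000)
def shot(cam,name,box=None,s=1):
    im=imaging.read_camera(cam)[:,:,::-1]
    if box: u0,v0,u1,v1=box; im=im[v0:v1,u0:u1]
    cv2.imwrite("pics/"+name,cv2.resize(im,None,fx=s,fy=s,interpolation=cv2.INTER_CUBIC))
E
python3 - <<'E'
from h import *
shot("top","crop1.png",(90,130,400,260),2.5)
for n,z in (("cartridge_1_center",.036),("tray",.02)):
    for d in imaging.silhouettes("top",n):
        r=rect(d["mask"],"top",z); print(n,round(d["p"],2),d["uv"],up("top",d["uv"],z).round(3),np.round(r[0],1),np.round(r[1],1),r[2])
E
```

```text
cartridge_1_center 0.79 [273.0, 217.2] [ 0.426 -0.118  0.036] [ 425.1 -107.7] [122.6  36. ] 41.57118606567383
cartridge_1_center 0.67 [222.4, 181.2] [0.515 0.016 0.036] [515.1  12.1] [124.6  37.2] 5.108209609985352Traceback (most recent call last):
  File "<stdin>", line 5, in <module>
  File "h.py", line 13, in rect
    W=np.array([up(cam,p,z)[:2] for p in pts]).astype(np.float32)
                ~~^^^^^^^^^
  File "h.py", line 8, in up
    o,d=ray(cam,uv); return o+d*(z-o[2])/d[2]
        ~~~^^^^^^^^
  File "h.py", line 5, in ray
    c=imaging.camera_info(cam); K=c["intrinsics"]
ValueError: time passes only in moves, steps and waits
```

View pics/crop1.png

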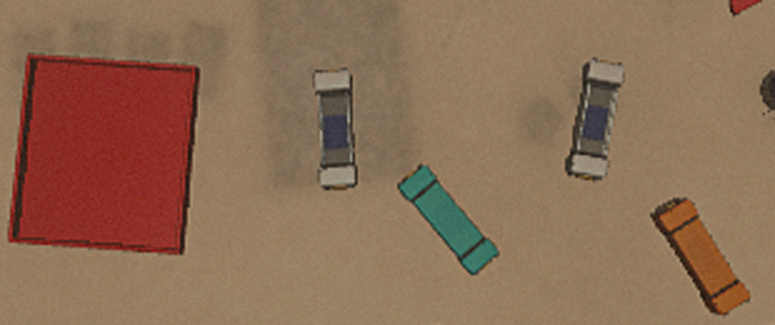

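```bash
python3 - <<'E'
s=open('h.py').read()
s=s.replace('def ray','INFO={n:imaging.camera_info(n) for n in("scene","top")}\ndef ray').replace('c=imaging.camera_info(cam)','c=INFO[cam]')
open('h.py','w').write(s)
E
python3 - <<'E'
from h import *
im=imaging.read_camera("top")
for n,z in (("cartridge_2_center",.03),("tray",.02)):
    for d in imaging.silhouettes("top",n):
        r=rect(d["mask"],"top",z); print(n,round(d["p"],2),d["uv"],np.round(r[0],1),np.round(r[1],1),r[2])
hsv=cv2.cvtColor(im,cv2.COLOR_RGB2HSV)
red=((im[:,:,0]>90)&(im[:,:,1]<45)&(im[:,:,2]<50)); red[:, 190:]=0; red[:140]=0
print(rect(red,"top",.02))
blue=(im[:,:,2].astype(int)-im[:,:,0]>15)&(im[:,:,2]>im[:,:,1]+8)
n,l,st,c=cv2.connectedComponentsWithStats(blue.astype(np.uint8))
for i in range(1,n):
    if st[i,4]>40: print(st[i],c[i],up("top",c[i],.036).round(4))
# manual corners of cap ends: (crop px)/2.5 + offset
f=lambda u,v:(u/2.5+90,v/2.5+130)
for nm,cs in {"L":[(314,72),(349,71),(356,187),(321,188)],"R":[(588,60),(624,64),(605,178),(567,174)]}.items():
    P=np.array([up("top",f(*c),.038 if i<2 else .034)[:2] for i,c in enumerate(cs)]);print(nm,P.round(3).tolist(),P.mean(0))
print(ctrl.get_state()["time"])
E
```

```text
cartridge_2_center 0.95 [326.3, 177.3] [ 535.7 -257.3] [ 44.3 127.5] 78.61235046386719
cartridge_2_center 0.62 [370.9, 232.7] [ 394.4 -371.2] [127.4  46.2] 33.80476379394531
tray 0.65 [127.7, 192.1] [484.3 256.2] [184.6 200. ] 87.61734771728516
((483.3760681152344, 258.2140197753906), (178.37884521484375, 197.3765869140625), 87.64727783203125)
L [[0.573, 0.036], [0.575, -0.0], [0.455, -0.012], [0.453, 0.025]] [0.51397569 0.01210462]
R [[0.595, -0.25], [0.592, -0.288], [0.472, -0.271], [0.475, -0.231]] [ 0.53317546 -0.26003682]
0.4
```

```bash
cat >> h.py <<'E'
def go(xyz,heading,pos=None,quat=None):
    s=ctrl.get_state(); p=s["eef_pos"] if pos is None else np.array(pos); M=R.from_quat(s["tcp_rot"]).as_matrix()
    d=M.T@(np.array(xyz)-p); h=np.degrees(np.arctan2(M[1,0],M[0,0]))
    t=(h-heading+180)%360-180
    return "t=%.2f heading %.1f | units"%(s["time"],h), (d/.025).round(2).tolist(), "turn", round(t/5,2)
E
python3 - <<'E'
from h import *
for uv in ((30,289),(100,291),(150,293),(350,299)): print(uv,up("top",uv,0).round(3))
for p in ((.25,.42,.02),(.25,.3,.02),(.25,.5,.02),(.25,-.42,.02)): print(p,proj("top",p).round(),proj("scene",p).round())
for uv in ((60,384),(150,338),(250,289)): print(up("scene",uv,0).round(3))
print(go((.514,.012,.15),185.5), go((.514,.012,.15),5.5))
shot("scene","sc2.png",(40,180,340,384),2.5)
shot("top","tp2.png",(0,200,300,384),2.5)
E
```

```text
(30, 289) [0.219 0.513 0.   ]
(100, 291) [0.219 0.33  0.   ]
(150, 293) [0.218 0.199 0.   ]
(350, 299) [ 0.217 -0.328  0.   ]
(0.25, 0.42, 0.02) [ 63. 279.] [129. 331.]
(0.25, 0.3, 0.02) [109. 281.] [183. 303.]
(0.25, 0.5, 0.02) [ 32. 278.] [ 88. 352.]
(0.25, -0.42, 0.02) [387. 288.] [410. 186.]
[0.231 0.563 0.   ]
[0.226 0.389 0.   ]
[0.215 0.155 0.   ]
('t=0.40 heading 25.4 | units', [18.77, -18.6, 3.25], 'turn', np.float64(-32.01)) ('t=0.40 heading 25.4 | units', [18.77, -18.6, 3.25], 'turn', np.float64(3.99))
```

View pics/sc2.png

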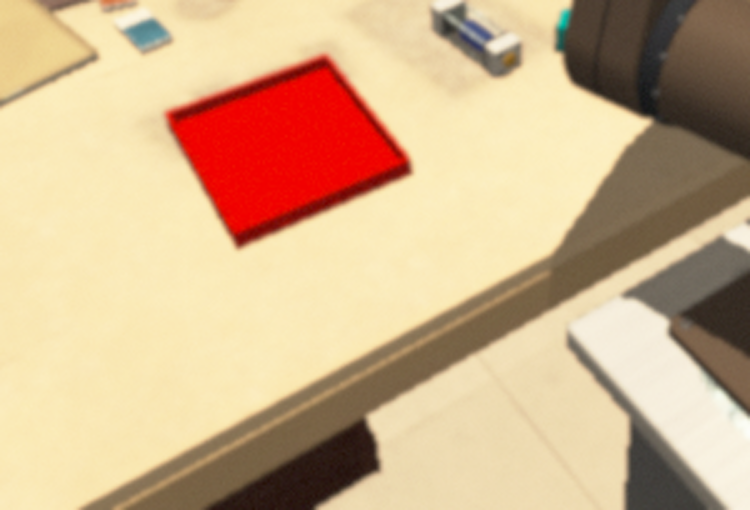

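View pics/tp2.png

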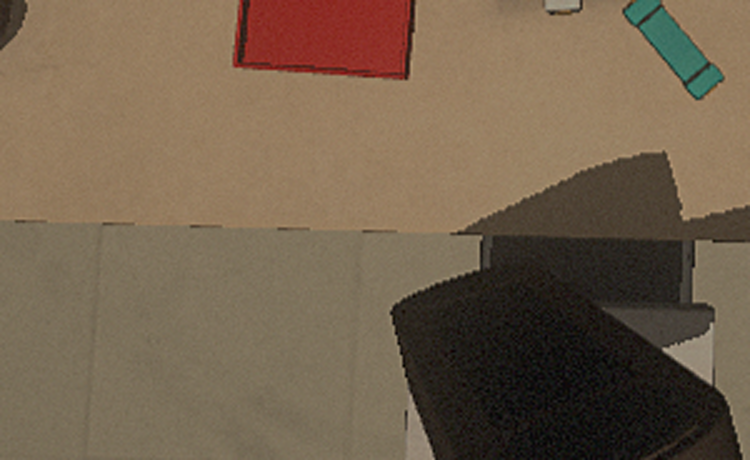

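```bash
python3 -m creep '[18.8,-18.6,3.2,-32, 18.8,-18.6,3.2,-32, 18.8,-18.6,3.2,-32, 18.8,-18.6,3.2,-32, 18.8,-18.6,3.2,-32, 18.8,-18.6,3.2,-32, 18.8,-18.6,3.2,-32, 18.8,-18.6,3.2,-32, 18.8,-18.6,3.2,-32, 18.8,-18.6,3.2,-32, 18.8,-18.6,3.2,-32, 18.8,-18.6,3.2,-32, 18.8,-18.6,3.2,-32, 18.8,-18.6,3.2,-32, 18.8,-18.6,3.2,-32, 18.8,-18.6,3.2,-32, 18.8,-18.6,3.2,-32, 18.8,-18.6,3.2,-32, 18.8,-18.6,3.2,-32, 18.8,-18.6,3.2,-32]' 0 30
python3 - <<'E'
from h import *
print(go((.514,.012,.07),185.5),ctrl.get_state()["eef_pos"],ctrl.get_state()["qpos"].round(2))
E
```

```text
time: 2.17
eef_pos: [0.5148, 0.0128, 0.1515]
tcp_rot: [0.095, 0.995, -0.0, 0.0]
contact_force: [-0.5, -0.0, -1.3]
opening: 1.004
('t=2.17 heading 169.1 | units', [0.03, -0.04, 3.26], 'turn', np.float64(-3.28)) [0.51480915 0.01277584 0.15148144] [-0.17  0.01  2.04 -0.    1.09 -1.55]
```

```bash
python3 -m creep '[0,0,1.5,-3.3, 0,0,3,-3.3, 0,0,4.2,-3.3, 0,0,5,-3.3, 0,0,5.5,-3.3, 0,0,5.8,-3.3, 0,0,5.82,-3.3, 0,0,5.82,-3.3]' 0 30
python3 - <<'E'
from h import *
print(go((.514,.012,.006),185.5),ctrl.get_state()["eef_pos"],ctrl.get_state()["contact_force"])
shot("top","tp3.png",(150,120,300,240),4)
E
```

```text
time: 2.83
eef_pos: [0.515, 0.0121, 0.0062]
tcp_rot: [-0.045, 0.999, -0.0, 0.0]
contact_force: [-0.3, 1.0, 0.7]
opening: 1.0
('t=2.83 heading -174.8 | units', [0.04, -0.0, 0.01], 'turn', np.float64(-0.07)) [0.51504537 0.01210873 0.00616637] [-0.34015846  0.9888481   0.67666446]
```

View pics/tp3.png

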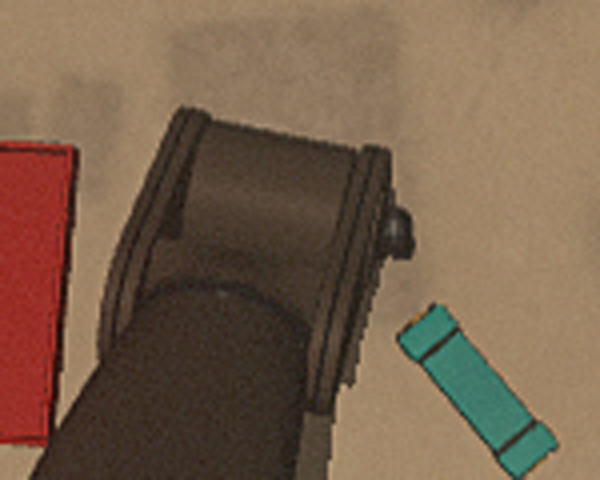

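```bash
python3 -m creep '[0,0,0,0, 0,0,0,0, 0,0,0,0, 0,0,0,0, 0,0,0,0, 0,0,0,0, 0,0,0,0, 0,0,0,0, 0,0,0,0, 0,0,0,0]' 255 30
python3 -m creep '[0,0,-0.1,0, 0,0,-0.3,0, 0,0,-0.6,0, 0,0,-1,0, 0,0,-1.4,0, 0,0,-1.8,0, 0,0,-2.1,0, 0,0,-2.3,0, 0,0,-2.4,0, 0,0,-2.4,0]'
python3 - <<'E'
from h import *
print(go((.178,.46,.066),180))
shot("scene","sc3.png",(100,100,400,300),2.5)
E
```

```text
time: 3.72
eef_pos: [0.5152, 0.0122, 0.0066]
tcp_rot: [-0.045, 0.999, 0.0, 0.0]
contact_force: [-0.5, 1.4, 5.3]
opening: 0.393
time: 4.55
eef_pos: [0.5151, 0.0121, 0.0667]
tcp_rot: [-0.045, 0.999, -0.0, 0.001]
contact_force: [-0.3, -0.3, -2.3]
opening: 0.395
('t=4.55 heading -174.8 | units', [11.82, 19.06, 0.0], 'turn', np.float64(1.03))
```

View pics/sc3.png

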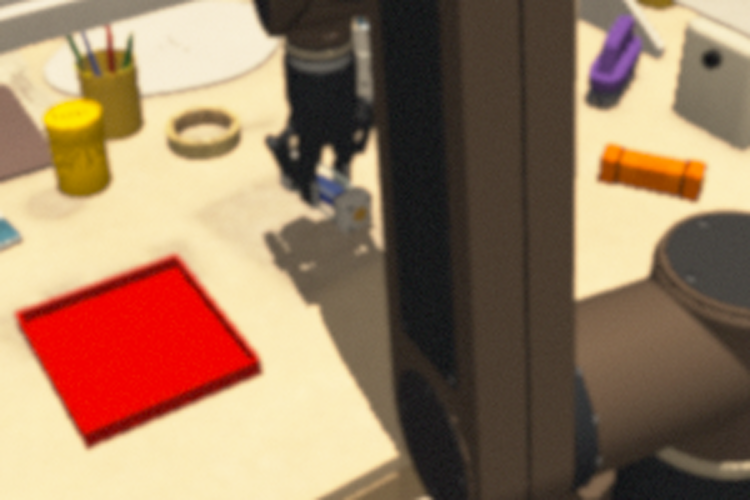

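```bash
python3 -m creep '[0.1,0.2,0,0.1, 0.2,0.6,0,0.2, 0.4,1.2,0,0.3, 0.6,2,0,0.4, 0.9,3,0,0.5, 1.2,4,0,0.6, 1.5,5,0,0.7, 1.8,6,0,0.8, 2.1,7,0,0.9, 2.4,8,0,1, 2.7,9,0,1, 3,10,0,1, 3.3,11,0,1, 3.7,12,0,1, 4.1,13,0,1, 4.6,14,0,1, 5.2,14.8,0,1, 5.9,15.5,0,1, 6.6,16.1,0,1, 7.3,16.6,0,1]'
python3 - <<'E'
from h import *
s=ctrl.get_state();print(go((.183,.46,.026),180),s["eef_pos"],s["qpos"].round(2))
E
```

```text
time: 6.27
eef_pos: [0.2937, 0.4097, 0.0651]
tcp_rot: [-0.002, 1.0, -0.0, -0.001]
contact_force: [-0.1, -0.2, -2.1]
opening: 0.394
('t=6.27 heading -179.8 | units', [4.42, 2.03, 1.57], 'turn', np.float64(0.04)) [0.29372471 0.40970937 0.06509845] [ 0.75  0.12  2.11  0.    0.92 -0.83]
```

```bash
python3 -m creep '[0.6,0.3,0,0, 1.2,0.6,0,0, 1.8,0.9,0,0, 2.4,1.2,0,0, 3,1.5,0,0, 3.5,1.7,0,0, 3.9,1.9,0,0, 4.2,2,0,0, 4.4,2,0.3,0, 4.4,2,0.6,0, 4.4,2,1,0, 4.4,2,1.3,0, 4.4,2,1.5,0, 4.4,2,1.6,0, 4.4,2,1.6,0]'
python3 - <<'E'
from h import *
s=ctrl.get_state();print(go((.183,.46,-.013),180),s["eef_pos"],s["qpos"].round(2),s["contact_force"])
shot("scene","sc4.png",(0,200,280,384),2.7)
E
```

```text
time: 7.52
eef_pos: [0.1854, 0.4581, 0.0248]
tcp_rot: [-0.001, 1.0, -0.001, -0.001]
contact_force: [-0.9, -0.4, -2.5]
opening: 0.396
('t=7.52 heading -179.9 | units', [0.09, 0.08, 1.51], 'turn', np.float64(0.03)) [0.18540091 0.45805591 0.02476713] [ 0.98  0.17  2.14 -0.    0.83 -0.59] [-0.92302426 -0.40599995 -2.47118391]
```

View pics/sc4.png

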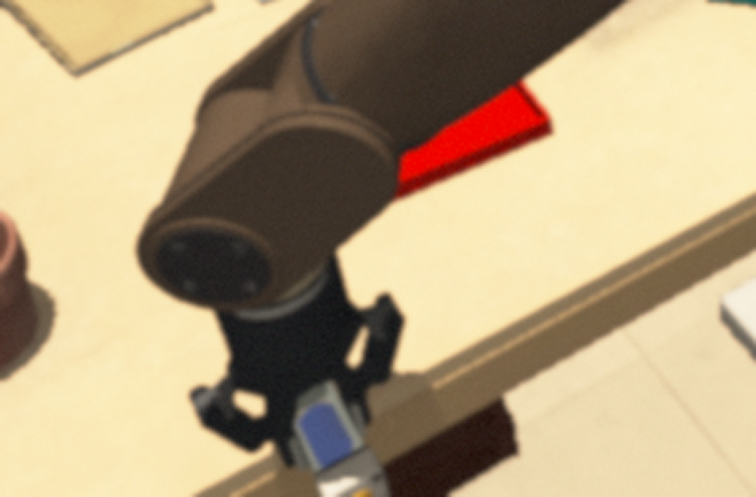

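```bash
python3 -m creep '[0,0,0.3,0, 0,0,0.6,0, 0,0,0.75,0, 0,0,0.85,0, 0,0,0.95,0, 0,0,1.05,0, 0,0,1.1,0, 0,0,1.1,0]'
python3 - <<'E'
from h import *
s=ctrl.get_state();print(go((.183,.46,-.013),180),s["eef_pos"],s["contact_force"],s["wrist_torque"])
shot("scene","sc5.png",(60,280,200,384),5)
E
```

```text
time: 8.23
eef_pos: [0.1843, 0.4592, -0.0007]
tcp_rot: [-0.001, 1.0, -0.0, -0.001]
contact_force: [-6.7, -1.3, 7.7]
opening: 0.394
('t=8.23 heading -179.9 | units', [0.05, 0.03, 0.49], 'turn', np.float64(0.03)) [ 0.18425804  0.45924993 -0.00069423] [-6.72331844 -1.31154616  7.73721086] [-0.20865407  0.69280787 -0.08122597]
```

View pics/sc5.png

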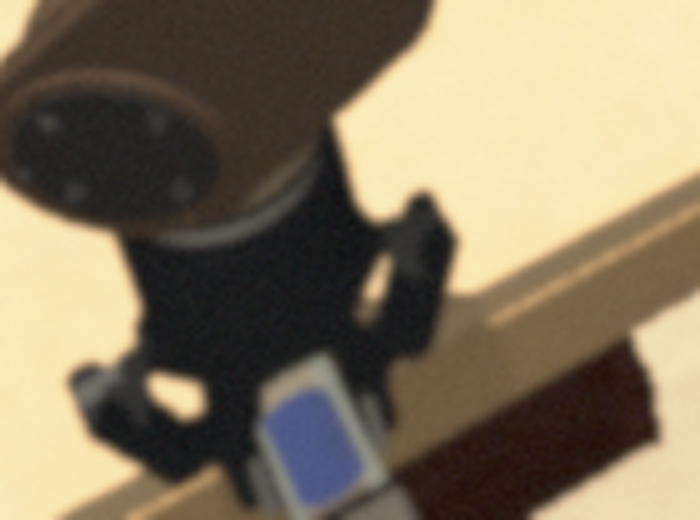

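Pivoting works (7 N of contact). Continue down.

```bash
python3 -m creep '[0,0,0.1,0, 0,0,0.2,0, 0,0,0.3,0, 0,0,0.4,0, 0,0,0.5,0, 0,0,0.6,0, 0,0,0.65,0, 0,0,0.65,0, 0,0,0.65,0]'
python3 - <<'E'
from h import *
s=ctrl.get_state();print(s["eef_pos"],s["contact_force"],s["wrist_torque"])
shot("scene","sc6.png",(60,280,200,384),5)
E
```

```text
time: 9.03
eef_pos: [0.1834, 0.4596, -0.0166]
tcp_rot: [-0.001, 1.0, 0.0, -0.002]
contact_force: [-10.4, -0.1, 10.5]
opening: 0.391
[ 0.18338065  0.45962082 -0.01659268] [-10.44624756  -0.06120268  10.52636628] [-0.06924491  1.32232031  0.05585345]
```

View pics/sc6.png

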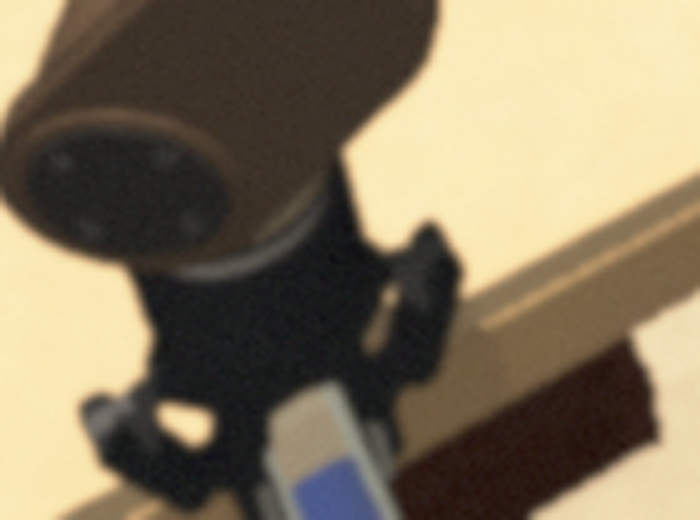

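```bash
python3 -m creep '[0,0,-0.1,0, 0,0,-0.3,0, 0,0,-0.7,0, 0,0,-1.2,0, 0,0,-1.8,0, 0,0,-2.4,0, 0,0,-3,0, 0,0,-3.5,0, 0,0,-3.9,0, 0,0,-4.1,0, 0,0,-4.2,0, 0,0,-4.2,0]'
python3 - <<'E'
from h import *
s=ctrl.get_state();print(s["eef_pos"],s["contact_force"],s["opening"])
shot("scene","sc7.png",(40,240,200,384),4.1)
E
```

```text
time: 10.08
eef_pos: [0.1856, 0.4588, 0.0874]
tcp_rot: [-0.001, 1.0, 0.0, 0.0]
contact_force: [0.2, 0.2, -2.9]
opening: 0.393
[0.18556192 0.45877954 0.08743418] [ 0.15415401  0.21346044 -2.87817386] 0.3928434797934436
```

View pics/sc7.png

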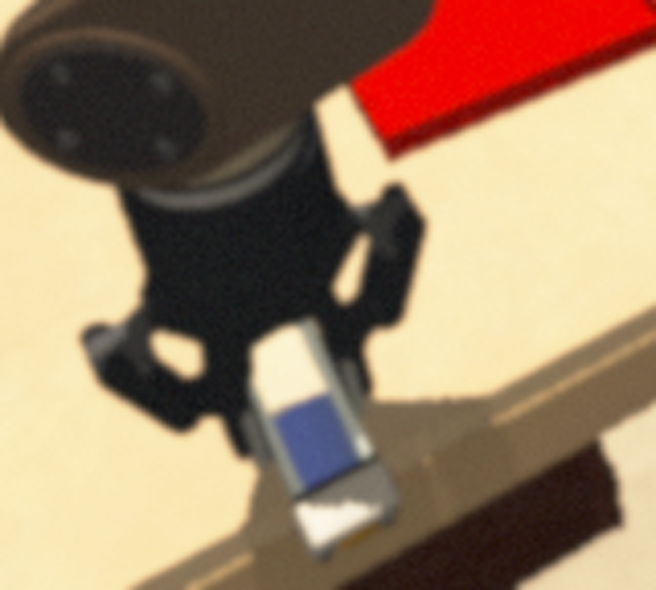

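```bash
python3 - <<'E'
from h import *
print(go((.484,.257,.087),177.6))
E
python3 -m creep '[-0.1,-0.1,0,0.1, -0.4,-0.3,0,0.2, -0.9,-0.6,0,0.3, -1.6,-1.1,0,0.4, -2.4,-1.6,0,0.5, -3.2,-2.2,0,0.5, -4,-2.7,0,0.5, -4.8,-3.2,0,0.5, -5.6,-3.8,0,0.5, -6.4,-4.3,0,0.5, -7.2,-4.8,0,0.5, -8,-5.4,0,0.5, -8.8,-5.9,0,0.5, -9.6,-6.4,0,0.5, -10.3,-6.9,0,0.5, -10.9,-7.3,0,0.5, -11.4,-7.7,0,0.5, -11.7,-7.9,0,0.5, -11.9,-8,0,0.5, -11.9,-8,0,0.5]'
python3 - <<'E'
from h import *
print(go((.484,.257,.045),177.6))
shot("scene","sc8.png",(80,100,300,300),3)
E
```

```text
('t=10.13 heading -179.8 | units', [-11.92, -8.09, -0.01], 'turn', np.float64(0.51))
time: 11.8
eef_pos: [0.4841, 0.2588, 0.0867]
tcp_rot: [0.021, 1.0, -0.0, -0.0]
contact_force: [-0.2, 0.5, -2.9]
opening: 0.393
('t=11.80 heading 177.6 | units', [0.0, -0.07, 1.67], 'turn', np.float64(-0.0))
```

View pics/sc8.png

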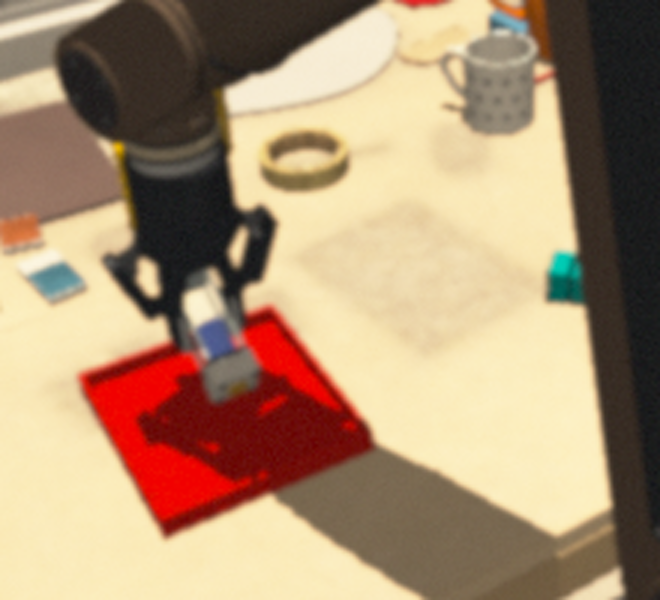

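```bash
python3 -m creep '[0,0,0.3,0, 0,0,0.8,0, 0,0,1.2,0, 0,0,1.5,0, 0,0,1.7,0, 0,0,1.85,0, 0,0,2,0, 0,0,2.15,0, 0,0,2.3,0, 0,0,2.45,0, 0,0,2.55,0, 0,0,2.65,0, 0,0,2.75,0, 0,0,2.8,0, 0,0,2.8,0]'
python3 - <<'E'
from h import *
s=ctrl.get_state();print(s["eef_pos"],s["contact_force"],s["opening"])
shot("scene","sc9.png",(80,160,240,300),4.2)
E
```

```text
time: 13.1
eef_pos: [0.4916, 0.2599, 0.0232]
tcp_rot: [0.019, 1.0, 0.001, 0.008]
contact_force: [6.5, -5.1, 11.4]
opening: 0.392
[0.49160567 0.25992354 0.0231652 ] [ 6.45541061 -5.11979274 11.41942198] 0.39213207172116704
```

View pics/sc9.png

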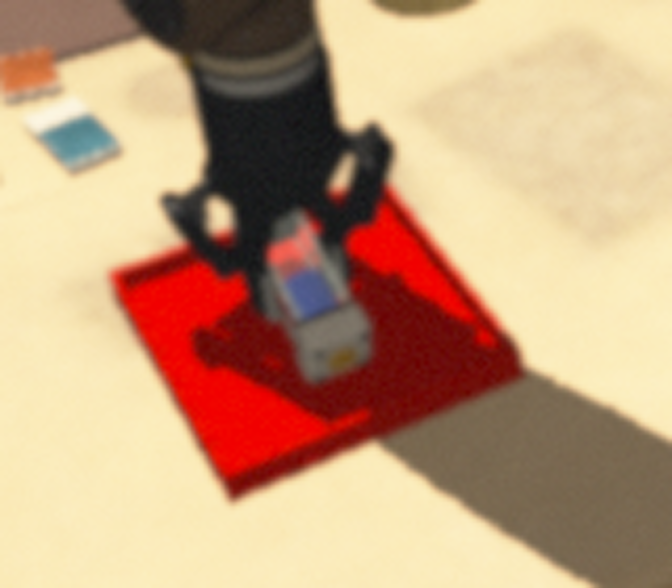

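```bash
python3 -m creep '[0,0,0.08,0, 0,0,0.16,0, 0,0,0.24,0, 0,0,0.3,0, 0,0,0.36,0, 0,0,0.42,0, 0,0,0.42,0, 0,0,0.42,0]'
python3 - <<'E'
from h import *
s=ctrl.get_state();print(s["eef_pos"],s["contact_force"],s["opening"])
shot("scene","sc10.png",(80,160,240,300),4.2)
E
```

```text
time: 13.82
eef_pos: [0.494, 0.2613, 0.014]
tcp_rot: [0.02, 1.0, 0.003, 0.011]
contact_force: [9.2, -1.3, 11.1]
opening: 0.393
[0.49395779 0.26126983 0.01399507] [ 9.1807451  -1.33858348 11.13947683] 0.39278428105429597
```

View pics/sc10.png

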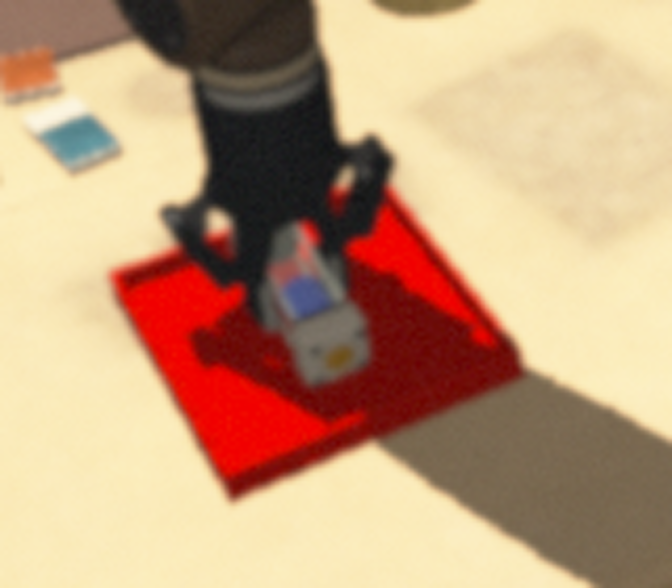

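```bash
python3 -m creep '[0,0,0.05,0, 0,0,0.1,0, 0,0,0.15,0, 0,0,0.15,0, 0,0,0.15,0]'
python3 -m creep '[-0.1,0,0.1,0, -0.2,0,0,0, -0.3,0,0,0, -0.3,0,0,0]'

```

```text
time: 14.28
eef_pos: [0.4926, 0.2615, 0.0094]
tcp_rot: [0.02, 1.0, 0.003, 0.01]
contact_force: [9.1, -0.2, 10.9]
opening: 0.393
time: 14.62
eef_pos: [0.4929, 0.2602, 0.0051]
tcp_rot: [0.021, 1.0, 0.001, 0.001]
contact_force: [0.6, 1.0, 9.1]
opening: 0.39
```

```bash
python3 -m creep '[0,0,-0.05,0, 0,0,-0.1,0, 0,0,-0.15,0, 0,0,-0.15,0, 0,0,-0.15,0, 0,0,-0.15,0, 0,0,-0.15,0, 0,0,-0.15,0]' 0
python3 -m creep '[0,0,-0.4,0, 0,0,-1,0, 0,0,-2,0, 0,0,-3,0, 0,0,-4,0, 0,0,-5,0, 0,0,-6,0, 0,0,-6.5,0]'
python3 - <<'E'
from h import *
s=ctrl.get_state();print(go((.533,-.26,.15),171))
shot("scene","sc11.png",(80,160,240,300),4.2)
E
```

```text
time: 15.28
eef_pos: [0.4908, 0.2592, 0.0064]
tcp_rot: [0.02, 1.0, -0.0, -0.0]
contact_force: [1.3, -0.7, -0.1]
opening: 1.001
time: 15.95
eef_pos: [0.4926, 0.2599, 0.1737]
tcp_rot: [0.02, 1.0, 0.001, 0.003]
contact_force: [1.0, 0.1, -0.6]
opening: 0.997
('t=15.95 heading 177.7 | units', [-2.45, -20.71, 0.92], 'turn', np.float64(1.33))
```

View pics/sc11.png

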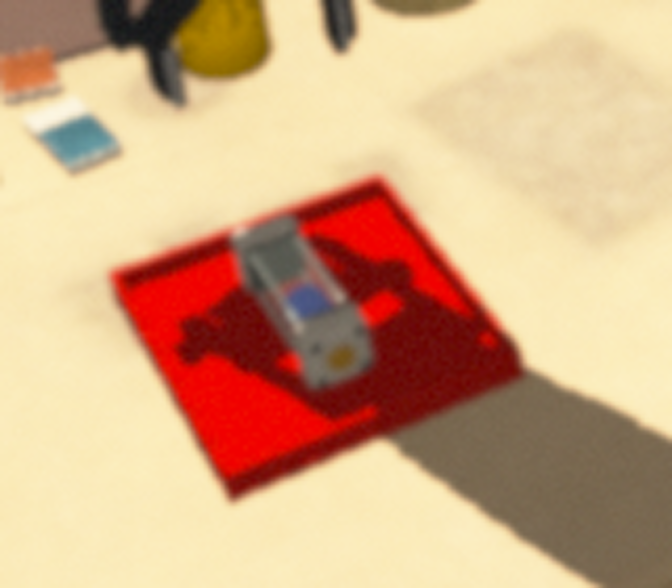

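```bash
python3 -m creep '[0,-1,-0.5,0, 0,-2.5,-1,0, 0,-4,-1,0, 0,-5.5,-1,0, 0,-7,-1,0, 0,-8.5,-1,0, 0,-9.5,-1,0, 0,-10.5,-1,0, 0,-11,-1,0, 0,-11,-1,0, 0,-11,-1,0]'
python3 - <<'E'
from h import *
s=ctrl.get_state();print(s["time"],s["eef_pos"])
shot("top","tp12.png",(80,130,360,260),2.8)
for d in imaging.silhouettes("top","cartridge_1_center"):
    r=rect(d["mask"],"top",.035); print(round(d["p"],2),d["uv"],np.round(r[0],1),np.round(r[1],1),r[2])
shot("scene","sc12.png",(80,160,240,300),4.2)
E
```

```text
time: 16.92
eef_pos: [0.4792, -0.0157, 0.1931]
tcp_rot: [0.021, 1.0, 0.0, -0.001]
contact_force: [1.1, 0.2, -0.7]
opening: 1.001
16.9167 [ 0.47921714 -0.01573841  0.19311404]
0.98 [129.8, 186.7] [494.5 256.5] [ 47.6 124.7] 87.86282348632812
0.81 [270.6, 222.5] [ 423.6 -109.4] [117.9  37.9] 42.89137649536133
```

View pics/tp12.png

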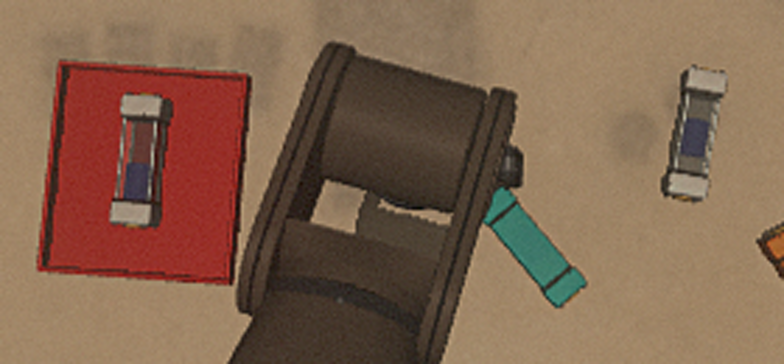

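View pics/sc12.png

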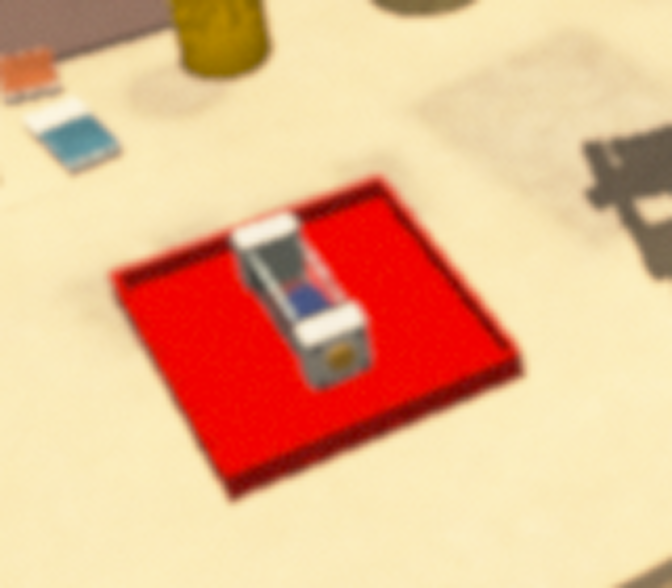

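```bash
python3 - <<'E'
from h import *
for th in (0,10,15,20,25,30,35):
    t=np.radians(th); c=np.array([.484,.2588,.0997])
    a=c+61*1e-3*np.array([-np.cos(t),0,-np.sin(t)])
    print(th,((proj("scene",a)-[80,100])*3).round(), )
print(ctrl.get_state()["time"]); ctrl.sign_off()
E
```

```text
0 [242. 368.]
10 [243. 378.]
15 [243. 382.]
20 [243. 386.]
25 [243. 390.]
30 [242. 392.]
35 [242. 395.]
17.0667
the job is handed in; nothing more can be done
```

I found the loose cartridge on the first try and laid it flat in the red tray. I handed the job in at about 17 s of the allowed 72 s.

- **Finding it:** I gripped the left of the two silver cartridges with blue cores across its clear middle, leaving the turquoise and orange look-alikes alone. The moves can't tilt the tool, so I tipped the cartridge by pressing its inner end on the front edge of the table until it pivoted in the fingers. I then lifted it while still tilted, and the pictures show its core slid against the lower end cap.
- **Placing it:** I lowered it into the tray, pressed gently to level it, let go and moved the arm clear. Contact forces I read stayed at about 15 N or less.
- **The sound one:** I never touched the right cartridge, since only one core is loose. It lies flat on the table about 0.5 m from the tray.

**Last checks**
- **Position in the tray:** both camera views show the cartridge flat. Its centre is about 10 mm from the tray's along its length and about 1 mm across.
- **Core:** it is still at its end.
- **Robot:** the arm was about 0.19 m above the table, touching nothing.
- **Tilt:** it was only estimated from one picture while the cartridge was held up. That gave roughly 20 to 25 degrees, against the 15 needed, with an uncertainty of several degrees.

No check failed or disagreed.

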